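# Lock the honey jars away after breakfast

## Robot

A 6-joint arm with a two-finger parallel gripper is mounted at the origin on the work surface. World frame = base frame: x ahead of the robot, y to its left, z up, the work surface at z = 0. Lengths are in m, angles in degrees, forces in N, time in s.
With the tool pointing down it reaches from about 0.325 to 0.775 m from the base axis. Payload 5.5 kg.
Tool frame: the origin (TCP) lies at the centre of the arm's flange, where the gripper is bolted on; the fingertips stand 182 mm ahead of it and the grasp point (between the pads) lies 163 mm ahead of it; z points along the fingers, y is the direction in which the jaws open and shut (so a half turn about z gives the same grasp; the last joint's range is limited). The gripper opens to 88 mm and grips with 3 to 60 N. Pads are 20 mm wide; open, the fingers measure 115 mm over their backs; the gripper's body (75 mm by 178 mm) begins 61 mm behind the grasp point.
Start: joints at [60.12, 5.22, 70.514, -0, 104.267, -3.249], TCP at [0.269, 0.536, 0.405] pointing down, gripper open.
Joint ranges: [-164.24, 164.24], [-49.07, 125.15], [9.68, 141.18], [-86.29, 266.29], [3.28, 154.24], [-151.56, 151.56]. Speed limits (degrees/s): [147.25, 147.25, 172.46, 180, 180, 180].

## Interface

Orientations are given as [roll, pitch, yaw] about the fixed x, y, z axes, in that order (R = Rz(yaw) Ry(pitch) Rx(roll)).
In Python, from station import r gives the robot as it stands. The module is installed in compiled form; this text tells all that it offers. Calls block until the motion is done:
- r.reach(position, orientation): joint-space move of the TCP to a pose.
- r.servo_line(position, rotation=None, speed=0.15): straight line of the TCP; rotation=None keeps the orientation; speed is the mean speed in m/s.
- r.move_joints(angles): joint-space move.
- r.let_go() and r.grab(squeeze=None): open the fingers fully, or close them until they stop; squeeze is the grip in N (None keeps the last).
- r.wait(seconds).
- r.inverse_kinematics(position, orientation): joint angles nearest the present ones, or None.
- r.sense(): the state.
- r.snapshot(name): name is "side" or "top" or "wrist"; returns a dict with "frame" (384x512x3 uint8, red, green, blue), "fx", "fy", "cx", "cy" (pixels), "R" (3x3) and "t" (3): a world point X has camera coordinates R X + t. Camera axes: x right, y down, z forward; pixel columns grow to the right and rows downward; lengths in m; the calibration is good to about 2 mm. The wrist camera is an equidistant fisheye: a pixel r from the principal point sees the ray r / f radians off the axis. A picture is of the moment at which its call begins. There is no depth.
A pose or a line that the arm cannot do raises r.IKError and nothing moves.
- r.hand_in(): hands the job in, once; it reports no verdict.
The state is a dict: "clock": time; "joints": joint angles; "joint_vel": joint speeds; "joint_torque": joint torques, N m; "tcp_pos": TCP position; "orientation": TCP orientation; "contact_force": force on the tool from outside, world axes, zero at the start; "torque": the same for the moment, N m; "opening": finger opening in m.
Only numpy, scipy, OpenCV 4.12 (cv2) and the standard library are available. Lean on these libraries where they do the work, as an engineer would, in place of code of your own. Each camera call takes 0.05 s, during which the arm holds its last target. There are 200 camera calls.

## Task

Breakfast is over: turn the honey warmer off (its black rotary handle clockwise to the stop), take the red-headed key from its wooden stand, push it fully home in the brass lock on top of the drawer unit, turn it clockwise to its stop to draw the hidden bolt, and pull the drawer open nearly all the way. Stand every honey jar from the counter upright on the drawer's floor, set down gently and not dropped, push the drawer fully shut, and turn the key back to lock it. Then pull the key out and leave it lying in the white bowl; do not disturb the other things on the counter.

Things in the scene. Friction and masses are not known exactly. Their poses are not given: they have to be found in the camera images.
- key_bow (a point): Centre of the key's red plastic head: 32 mm wide along x, 12 mm thick along y, 34 mm high (17 mm above and below this point). z runs up the key, away from the blade. Loose, 50 g, stands blade down in its stand at the start.
- key: The same key; origin at the underside of its red shoulder (20 x 12 mm, 8 mm high), 25 mm below key_bow, which comes to rest on the stand or the lock. From there a steel blade reaches 26 mm down: 14 mm wide along x, 5 mm thick along y, its last 6 mm only 10 x 3 mm. Either way round (half a turn about z) fits.
- stand: Key stand: fixed dark wood block 50 x 50 mm, 35 mm high, with a slot for the key in its top; origin under its centre.
- keyhole (a point): Centre of the key slot's mouth, on the top face of the brass plug (28 mm square, 132 mm above the counter) in the lock housing. The slot goes straight down, 30 mm deep, 16 mm long along this point's x, 7 mm wide along its y, edges slightly bevelled; the point turns with the plug. With the key fully home key_bow is 25 mm above this point.
- plug (a joint): Turn of the lock plug, rad: 0 locked (as it starts, slot along the unit's x), growing clockwise seen from above to its stop at 1.3 (bolt drawn). Stiff by 0.03 N m, stays where left; the key has some 0.2 rad of play in the slot. With the bolt down the drawer moves 5 mm at most; it is free from about 1.1 on.
- drawer (a joint): How far the drawer is pulled out, m: 0 shut, 0.15 at its stop. Slides with about 2 N of friction and stays where left.
- drawer_handle (a point): Middle of the drawer's steel bar handle, 70 mm above the counter: a level round bar 10 mm thick, 100 mm long along this point's y, its axis 44 mm in front of the drawer front. x points into the unit: pull along -x.
- unit: Wooden drawer unit, fixed: 270 mm wide along y, 220 mm deep along x, 100 mm high, closed top. Origin on the counter below the middle of its front face, x pointing into it. The dark steel lock housing (56 x 56 mm, 28 mm high) stands on its top, centred 30 mm behind the front face and 85 mm to +y of the middle.
- drawer_floor (a point): Point on the drawer's inner floor, 14 mm above the counter, mid-width; moves with the drawer. x points into the unit. The inside reaches from x = -75 mm (drawer front, 75 mm high inside) to +111 mm and y = +-115 mm; side walls 41 mm high. The unit's front face lies at x = -75 mm plus the drawer's travel; the ceiling is 76 mm above this floor.
- switch (a joint): Rotary handle of the honey warmer, rad: about 0 is on (handle pointing along the warmer's x, to the hot plate); it grows clockwise seen from above to the off stop at 1.4. Turns stiffly with 0.05 N m and stays where left.
- switch_grip (a point): Middle of the black bar handle of the switch, 60 mm above the counter and turning with it: bar 44 mm long along x, 12 mm thick along y, reaching from 41 to 72 mm above the counter. It sits on a white box 74 mm square and 40 mm high; the hot plate (190 x 170 mm, 31 mm high) lies behind it. Fixed.
- bowl_mid (a point): White porcelain bowl, loose (350 g), 124 mm across the rim, 45 mm high; the point is on its axis 22 mm above the counter.
- jar1_mid (a point): Honey jar, loose, amber glass with a brass-coloured cap: a plain upright cylinder 48 mm across, 60 mm high, about 180 g; the point is its centre, 30 mm above its base; z is up its axis. May be absent (None): three or four of the four jars stand on the counter.
- jar2_mid (a point): Honey jar, loose, amber glass with a brass-coloured cap: a plain upright cylinder 48 mm across, 60 mm high, about 180 g; the point is its centre, 30 mm above its base; z is up its axis. May be absent (None): three or four of the four jars stand on the counter.
- jar3_mid (a point): Honey jar, loose, amber glass with a brass-coloured cap: a plain upright cylinder 48 mm across, 60 mm high, about 180 g; the point is its centre, 30 mm above its base; z is up its axis. May be absent (None): three or four of the four jars stand on the counter.
- jar4_mid (a point): Honey jar, loose, amber glass with a brass-coloured cap: a plain upright cylinder 48 mm across, 60 mm high, about 180 g; the point is its centre, 30 mm above its base; z is up its axis. May be absent (None): three or four of the four jars stand on the counter.
- dispenser: Bystander: brushed steel pump dispenser, 68 mm across, 182 mm high, loose; origin under its centre.
- plate: Bystander: yellow melamine plate, 160 mm across, loose; origin under its centre.
- dipper: Bystander: wooden honey dipper lying flat, 145 mm long along x, loose; origin on the counter near its middle.
- siliconelid: Bystander: green hard silicone lid lying upside down, 110 mm across, 14 mm high, loose; origin under its centre.
- mug: Bystander: blue mug, 80 mm across, 90 mm high, loose; origin under its centre.
- eggcup: Bystander: white egg cup, 48 mm across, 50 mm high, loose; origin under its centre.
Mind the look-alikes: they are no part of the job. Leave any green or pink look-alike of the part that bears jar3_mid alone.

How it is judged (in metres and radians):
On the way, in this order (a step that is already met when the one before it is completed fails the run):
1. the key is fully home in the lock while it is still locked (horizontal distance between key_bow and keyhole below 0.005 m and z of key_bow in the frame of keyhole below 0.029 m and angle between key_bow's own z axis and vertical below 0.12 rad and value of joint plug below 0.25 rad), for 0.1 s.
2. with the key home, the plug is turned to draw the bolt (at least 1.1 rad) (horizontal distance between key_bow and keyhole below 0.005 m and z of key_bow in the frame of keyhole below 0.029 m and angle between key_bow's own z axis and vertical below 0.12 rad and value of joint plug above 1.1 rad), for 0.1 s.
3. the drawer is pulled open at least 0.11 m (value of joint drawer above 0.11 m), for 0.1 s.
4. all jars stand in the drawer, the drawer is shut (within 6 mm) and locked again (plug below 0.25 rad) with the key still home (all of step 1 and x of jar1_mid in the frame of drawer_floor between -0.055 and 0.09 m and y of jar1_mid in the frame of drawer_floor between -0.1 and 0.1 m and z of jar1_mid in the frame of drawer_floor between 0.024 and 0.037 m and angle between each of jar1_mid, jar2_mid, jar3_mid, jar4_mid's own z axis and vertical below 0.12 rad and x of jar2_mid in the frame of drawer_floor between -0.055 and 0.09 m and y of jar2_mid in the frame of drawer_floor between -0.1 and 0.1 m and z of jar2_mid in the frame of drawer_floor between 0.024 and 0.037 m and x of jar3_mid in the frame of drawer_floor between -0.055 and 0.09 m and y of jar3_mid in the frame of drawer_floor between -0.1 and 0.1 m and z of jar3_mid in the frame of drawer_floor between 0.024 and 0.037 m and x of jar4_mid in the frame of drawer_floor between -0.055 and 0.09 m and y of jar4_mid in the frame of drawer_floor between -0.1 and 0.1 m and z of jar4_mid in the frame of drawer_floor between 0.024 and 0.037 m and value of joint drawer below 0.006 m), for 0.1 s.
At the end, for the whole second after the job is handed in: The warmer's switch is beyond 1.2 rad (off). Every jar present stands upright (within 0.12 rad) on the drawer's floor, the drawer is shut within 6 mm, the plug is back below 0.25 rad, the key lies still in the bowl with the middle of its head inside the rim and under 70 mm high, and nothing moves (value of joint switch above 1.2 rad and x of jar1_mid in the frame of drawer_floor between -0.055 and 0.09 m and y of jar1_mid in the frame of drawer_floor between -0.1 and 0.1 m and z of jar1_mid in the frame of drawer_floor between 0.024 and 0.037 m and angle between each of jar1_mid, jar2_mid, jar3_mid, jar4_mid's own z axis and vertical below 0.12 rad and x of jar2_mid in the frame of drawer_floor between -0.055 and 0.09 m and y of jar2_mid in the frame of drawer_floor between -0.1 and 0.1 m and z of jar2_mid in the frame of drawer_floor between 0.024 and 0.037 m and x of jar3_mid in the frame of drawer_floor between -0.055 and 0.09 m and y of jar3_mid in the frame of drawer_floor between -0.1 and 0.1 m and z of jar3_mid in the frame of drawer_floor between 0.024 and 0.037 m and x of jar4_mid in the frame of drawer_floor between -0.055 and 0.09 m and y of jar4_mid in the frame of drawer_floor between -0.1 and 0.1 m and z of jar4_mid in the frame of drawer_floor between 0.024 and 0.037 m and value of joint drawer below 0.006 m and value of joint plug below 0.25 rad and horizontal distance between key_bow and bowl_mid below 0.062 m and height (world z) of key_bow below 0.07 m and linear speed of each of key, jar1, jar2, jar3, jar4 below 0.03 m/s); the robot touches nothing.
It fails at once if another thing on the counter (dispenser, plate, dipper, lid, mug, egg cup) is moved more than 3 cm (distance of any of dispenser, plate, dipper, siliconelid, mug, eggcup from where it was at the start of the episode above 0.03 m).
It fails at once if a jar is dropped into the drawer (arrives faster than 0.9 m/s) ((horizontal distance between jar1_mid and drawer_floor below 0.13 m and z of jar1_mid in the frame of drawer_floor below 0.06 m and linear speed of jar1 above 0.9 m/s) or (horizontal distance between jar2_mid and drawer_floor below 0.13 m and z of jar2_mid in the frame of drawer_floor below 0.06 m and linear speed of jar2 above 0.9 m/s) or (horizontal distance between jar3_mid and drawer_floor below 0.13 m and z of jar3_mid in the frame of drawer_floor below 0.06 m and linear speed of jar3 above 0.9 m/s) or (horizontal distance between jar4_mid and drawer_floor below 0.13 m and z of jar4_mid in the frame of drawer_floor below 0.06 m and linear speed of jar4 above 0.9 m/s)).
Of jar1, jar2, jar3, jar4 only 3 to 4 are there at a start; the rules pass over those that are not, and their reading is None.
At some moment in a run one of jar1, jar2, jar3, jar4 may be knocked a few centimetres aside while the robot is not near it.
It also fails if it takes over 210 s, if anything falls off the work surface, if the arm or the gripper's body presses on something with over 40 N, if the wrist force passes 120 N, or if a joint passes its speed limit or range.

## Working session

There is one attempt and no reset: what is moved stays moved. The work goes in short steps, each a Python script; the robot and the scene stay as the last script left them, time stands still between calls to the robot, and variables do not carry over. Pictures are saved under pics/ and viewed, about 12 in all and at most 16, crops included, and the job is handed in when it is done.

```bash
ls; mkdir -p pics; cat > h.py <<'E'
import numpy as np, cv2
from station import r
def snap(name,fn=None):
    s=r.snapshot(name); s['R']=np.array(s['R']); s['t']=np.array(s['t']); s['name']=name
    if fn: cv2.imwrite('pics/'+fn,s['frame'][:,:,::-1])
    return s
def ray(s,u,v):
    a=(u-s['cx'])/s['fx']; b=(v-s['cy'])/s['fy']
    if s['name']=='wrist':
        th=np.hypot(a,b); k=np.sin(th)/th if th>1e-9 else 1; d=np.array([a*k,b*k,np.cos(th)])
    else: d=np.array([a,b,1.])
    return -s['R'].T@s['t'], s['R'].T@d
def onz(s,u,v,z):
    o,d=ray(s,u,v); return o+d*(z-o[2])/d[2]
def proj(s,X):
    c=s['R']@np.array(X)+s['t']
    if s['name']=='wrist':
        rr=np.hypot(c[0],c[1]); th=np.arctan2(rr,c[2]); k=th/max(rr,1e-9); return s['cx']+s['fx']*c[0]*k, s['cy']+s['fy']*c[1]*k
    return s['cx']+s['fx']*c[0]/c[2], s['cy']+s['fy']*c[1]/c[2]
E
python3 - <<'E'
from h import *
st=r.sense(); print(st)
for n in('top','side','wrist'):
    s=snap(n,n+'0.png'); print(n,s['fx'],s['cx'],s['cy'],(-s['R'].T@s['t']).round(3),s['R'].round(3).tolist())
a=[cv2.imread(f'pics/{n}0.png') for n in('top','side')]
cv2.imwrite('pics/top0b.png',cv2.resize(a[0],(800,600),interpolation=cv2.INTER_CUBIC))
cv2.imwrite('pics/side0b.png',cv2.resize(a[1],(800,600),interpolation=cv2.INTER_CUBIC))
E
```

```text
pics
{'clock': 0.0, 'joints': array([ 6.01191342e+01,  5.26227482e+00,  7.05816461e+01, -1.93455043e-03,
        1.04266016e+02, -3.24830694e+00]), 'joint_vel': array([-0.02430344, -0.13579827,  0.02276485,  0.10103324, -0.00329292,
       -0.01653226]), 'joint_torque': array([-4.26694029e-06, -4.46441710e+01, -4.06458092e+01,  6.97382586e-02,
        2.92272650e-02, -1.32664982e-04]), 'tcp_pos': array([0.26899029, 0.53638511, 0.40351755]), 'orientation': array([-1.79890134e+02, -4.35657932e-03,  1.53366962e+02]), 'contact_force': array([ 1.02257884, -0.37735689, -0.03318192]), 'torque': array([0.09049936, 0.02071867, 0.00559919]), 'opening': 0.08795694242124073}
top 431.76701643616656 263.0316215138411 198.10485408936586 [ 0.332 -0.046  1.737] [[0.009, -1.0, 0.008], [-0.996, -0.009, -0.089], [0.089, -0.007, -0.996]]
side 487.2164826127721 253.15295842309354 198.58466384558065 [-0.678 -0.822  1.101] [[0.539, -0.842, -0.007], [-0.493, -0.309, -0.813], [0.682, 0.442, -0.582]]
wrist 297.3186396354542 257.15574178915307 190.8541626449647 [0.207 0.568 0.383] [[0.448, 0.894, -0.002], [0.865, -0.433, 0.254], [0.226, -0.116, -0.967]]
```

View pics/top0b.png

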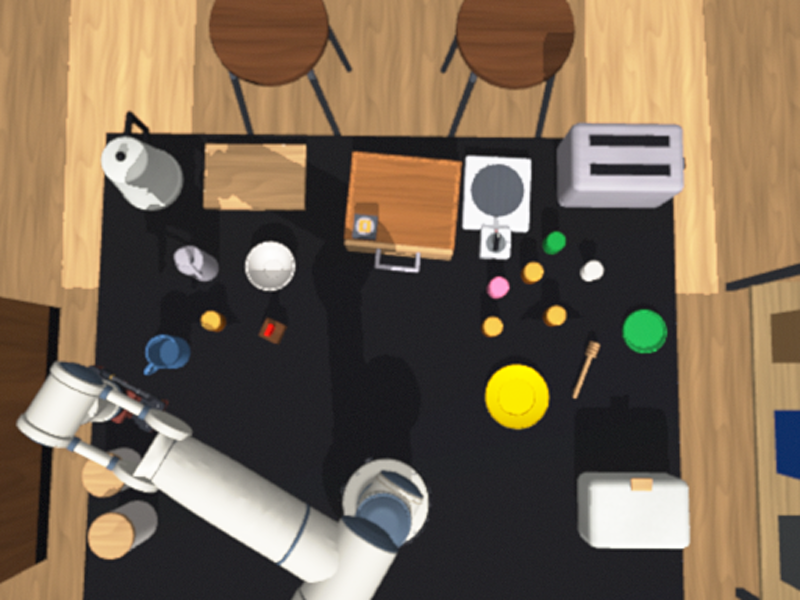

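View pics/side0b.png

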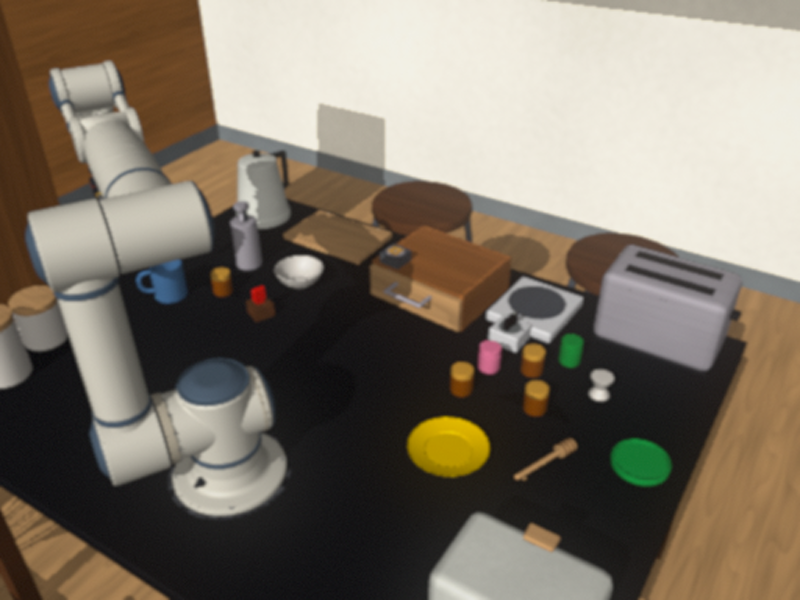

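Top view (800x600 scale):
- Red-headed key on its dark stand at (271,330). Another red thing sits half hidden under the arm at (130,405), without a stand, so it is not the key.
- Amber jars at (212,321), (533,271), (492,326) and (556,315). The look-alikes are pink at (498,287) and green at (555,242).
- Lock at (365,226), handle at (398,262), switch at (495,241), bowl at (270,266).

Next I get coarse positions by masks.

```bash
python3 - <<'E'
from h import *
s=snap('top')
hsv=cv2.cvtColor(s['frame'],cv2.COLOR_RGB2HSV)
def blobs(lo,hi,z,lab,mn=12):
    m=cv2.inRange(hsv,lo,hi); n,_,st,c=cv2.connectedComponentsWithStats(m)
    for i in range(1,n):
        if st[i,4]>=mn: print(lab,c[i].round(1),st[i,2:].tolist(),onz(s,*c[i],z).round(3))
blobs((14,140,120),(24,255,255),.055,'amber')
blobs((0,200,120),(5,255,255),.07,'red',6)
blobs((0,0,190),(180,40,255),.04,'white',60)
k=1/1.5625
for n,u,v,z in [('unitFL',345,250,.1),('unitFR',450,259,.1),('unitBR',461,160,.1),('unitBL',352,153,.1),('lock',365,226,.132),('handle',398,266,.07),('switch',495,241,.06),('bowl',270,265,.045),('mug',170,350,.09),('disp',190,255,.18),('green',555,242,.06),('pink',498,287,.06),('plate',517,396,.01),('egg',592,270,.05)]:
    print(n,onz(s,u*k,v*k,z).round(3))
E
```

```text
amber [235.4 144.7] [3, 6, 13] [0.693 0.052 0.055]
amber [340.8 173.9] [13, 13, 139] [ 0.581 -0.364  0.055]
amber [355.5 201.6] [13, 14, 136] [ 0.472 -0.421  0.055]
amber [134.8 205. ] [14, 13, 136] [0.45  0.441 0.055]
amber [314.9 208.7] [13, 13, 134] [ 0.442 -0.262  0.055]
amber [310.9 255.5] [3, 14, 14] [ 0.261 -0.245  0.055]
amber [348.7 260.8] [7, 16, 17] [ 0.242 -0.392  0.055]
red [172.1 210.6] [7, 8, 39] [0.429 0.292 0.07 ]
white [401.8 103.9] [69, 43, 1840] [ 0.87  -0.615  0.04 ]
white [ 81.1 109.5] [40, 46, 756] [0.833 0.673 0.04 ]
white [317.4 130.7] [44, 66, 1240] [ 0.756 -0.274  0.04 ]
white [172.6 165.4] [32, 23, 491] [0.61  0.301 0.04 ]
white [118.2 168.2] [17, 18, 120] [0.597 0.516 0.04 ]
white [378.9 173.1] [14, 13, 130] [ 0.587 -0.518  0.04 ]
white [ 38.8 258.5] [47, 45, 1131] [0.24  0.809 0.04 ]
white [ 76.1 259.9] [30, 19, 174] [0.236 0.665 0.04 ]
white [135.4 317.9] [118, 93, 3257] [0.017 0.428 0.04 ]
white [ 25.9 278.9] [31, 16, 181] [0.162 0.855 0.04 ]
white [ 58.5 291. ] [23, 14, 124] [0.116 0.727 0.04 ]
white [264.7 320.6] [32, 51, 365] [ 0.01  -0.069  0.04 ]
white [408.9 330.1] [63, 42, 2523] [-0.022 -0.625  0.04 ]
white [216.4 362.4] [73, 44, 2096] [-0.147  0.114  0.04 ]
unitFL [0.623 0.105 0.1  ]
unitFR [ 0.603 -0.153  0.1  ]
unitBR [ 0.852 -0.179  0.1  ]
unitBL [0.867 0.092 0.1  ]
lock [0.677 0.055 0.132]
handle [ 0.589 -0.025  0.07 ]
switch [ 0.657 -0.269  0.06 ]
bowl [0.593 0.299 0.045]
mug [0.375 0.527 0.09 ]
disp [0.594 0.458 0.18 ]
green [ 0.656 -0.42   0.06 ]
pink [ 0.54  -0.276  0.06 ]
plate [ 0.268 -0.33   0.01 ]
egg [ 0.587 -0.516  0.05 ]
```

```bash
cat >> h.py <<'E'
def reach(x,y,z,yaw):  # tool down, TCP
    r.reach([x,y,z],[180,0,yaw])
E
python3 - <<'E'
from h import *
import pickle
out={}
for n,(x,y,z) in {'key':(.47,.33,.42),'lock':(.60,.03,.42),'sw':(.54,-.31,.42)}.items():
    reach(x,y,z,90+np.degrees(np.arctan2(y,x)))
    r.wait(.3); s=snap('wrist','w_%s.png'%n); out[n]=s
    print(n,r.sense()['clock'],r.sense()['tcp_pos'].round(4),(-s['R'].T@s['t']).round(3))
pickle.dump(out,open('w.pkl','wb'))
ims=[cv2.imread(f'pics/w_{n}.png') for n in out]
cv2.imwrite('pics/wa.png',cv2.resize(ims[0],(800,600),interpolation=cv2.INTER_CUBIC))
cv2.imwrite('pics/wb.png',cv2.resize(ims[1],(800,600),interpolation=cv2.INTER_CUBIC))
cv2.imwrite('pics/wc.png',cv2.resize(ims[2],(800,600),interpolation=cv2.INTER_CUBIC))
E
```

```text
key 1.6583 [0.4696 0.3306 0.4199] [0.429 0.388 0.399]
lock 3.25 [0.5999 0.0307 0.4201] [0.596 0.1   0.399]
sw 4.9 [ 0.5403 -0.3093  0.4201] [ 0.574 -0.249  0.399]
```

View pics/wa.png

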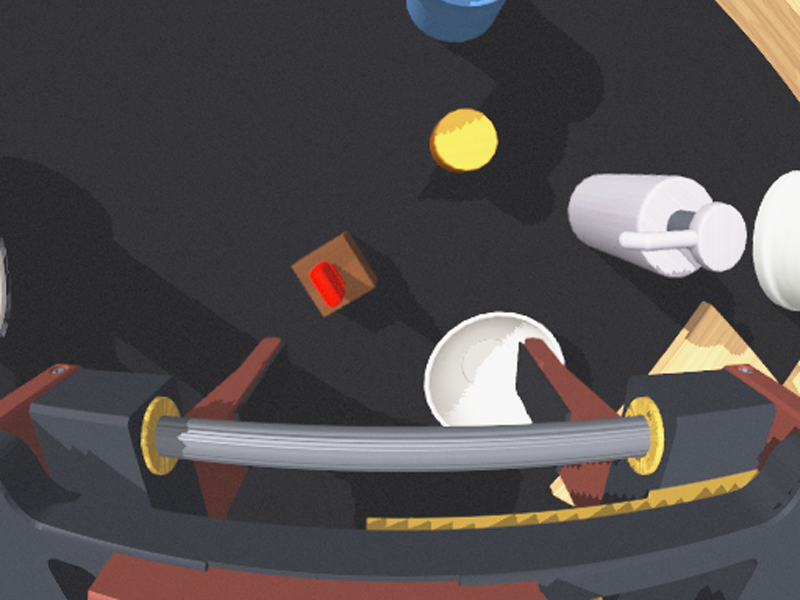

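View pics/wb.png

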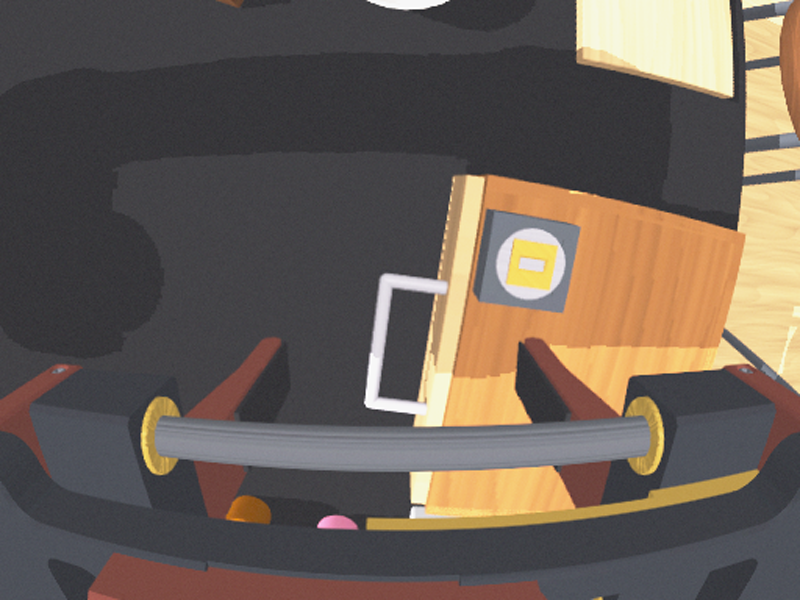

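View pics/wc.png

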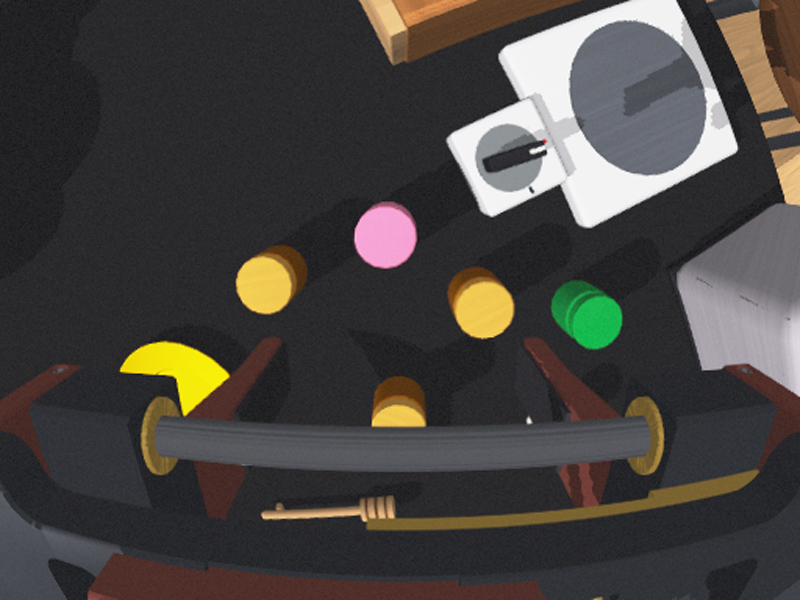

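wa shows the key head at (327,285) on its stand, the bowl at (495,370) and a jar at (464,140). wb shows the lock slot at (533,265) and the handle at (377,342). wc shows the switch bar from (485,163) to (547,148) pointing at the plate, jar caps at (265,283), (483,306) and (400,410), and the pink and green look-alikes. The switch comes first since the arm is already beside it.

```bash
cat >> h.py <<'E'
def R_(yaw):
    a=np.radians(yaw); return np.array([[np.cos(a),-np.sin(a)],[np.sin(a),np.cos(a)]])
def dirang(a,b): return np.degrees(np.arctan2(b[1]-a[1],b[0]-a[0]))
def f(): st=r.sense(); return 'clk %.1f F %s T %s open %.4f tcp %s'%(st['clock'],st['contact_force'].round(1),st['torque'].round(2),st['opening'],st['tcp_pos'].round(4))
def camabove(x,y,zc,yaw):
    d=R_(yaw)@np.array([.07,0]); reach(x-d[0],y-d[1],zc+.021,yaw)
E
python3 - <<'E'
from h import *
import pickle
w=pickle.load(open('w.pkl','rb')); k=.64
def P(n,u,v,z): return onz(w[n],u*k,v*k,z)
for n in w:
    s=w[n]; T=-s['R'].T@s['t']; print(n,'cam xaxis',s['R'][0].round(3))
a,b=P('sw',485,163,.072),P('sw',546,149,.072); print('sw',a.round(4),b.round(4),((a+b)/2).round(4),np.linalg.norm(a-b),dirang(a,b))
c=[P('sw',*q,.04) for q in((447,137),(533,97),(568,182),(490,216))]; print('box',np.round(c,3).tolist(),np.mean(c,0).round(4),dirang(c[0],c[1]),dirang(c[3],c[2]))
c=[P('key',*q,.035) for q in((347,232),(292,267),(323,317),(377,272))]; print('stand',np.round(c,3).tolist(),np.mean(c,0).round(4),dirang(c[1],c[2]),dirang(c[0],c[3]))
print('bowl',P('key',495,385,.045),'jarD',P('key',467,139,.06))
c=[P('lock',*q,.132) for q in((513,241),(556,243),(553,288),(509,284))]; print('plug',np.round(c,4).tolist(),np.mean(c,0).round(4),dirang(c[0],c[1]),dirang(c[3],c[2]))
print('handle',P('lock',386,281,.07),P('lock',372,404,.07),'front top',P('lock',486,178,.1),P('lock',430,511,.1))
for q in((265,285),(483,306)): print('jar',P('sw',*q,.06))
E
```

```text
key cam xaxis [0.818 0.576 0.   ]
lock cam xaxis [0.999 0.051 0.001]
sw cam xaxis [ 0.868 -0.497  0.001]
sw [ 0.6314 -0.2673  0.072 ] [ 0.6764 -0.2788  0.072 ] [ 0.6539 -0.273   0.072 ] 0.04652353809517401 -14.42503856185074
box [[0.621, -0.237, 0.04], [0.698, -0.241, 0.04], [0.691, -0.313, 0.04], [0.621, -0.307, 0.04]] [ 0.6574 -0.2747  0.04  ] -2.320176747745046 -4.9433496782995405
stand [[0.418, 0.329, 0.035], [0.396, 0.28, 0.035], [0.44, 0.259, 0.035], [0.456, 0.316, 0.035]] [0.4276 0.2957 0.035 ] -25.279237652690963 -18.949465752859844
bowl [0.59177252 0.29484913 0.045     ] jarD [0.45067873 0.43925341 0.06      ]
plug [[0.6635, 0.0684, 0.132], [0.6905, 0.0692, 0.132], [0.692, 0.0414, 0.132], [0.6636, 0.0423, 0.132]] [0.6774 0.0554 0.132 ] 1.6944669073574132 -1.8279966870636164
handle [0.58848966 0.02630178 0.07      ] [ 0.58140725 -0.07406759  0.07      ] front top [0.65021549 0.10452364 0.1       ] [ 0.63270748 -0.15814381  0.1       ]
jar [ 0.44404236 -0.26454481  0.06      ]
jar [ 0.58130581 -0.36240612  0.06      ]
```

```bash
python3 - <<'E'
from h import *
x,y=.656,-.2735
reach(x,y,.32,166); r.servo_line([x,y,.228],speed=.12); print(f())
r.grab(20); print(f())
for a in(140,115,90): reach(x,y,.228,a); print(f(), r.sense()['orientation'].round(1))
reach(x,y,.228,86); print(f(),r.sense()['orientation'].round(1))
r.let_go(); r.servo_line([x,y,.32]); print(f())
reach(.58,-.15,.42,110); r.wait(.2); s=snap('wrist','sw1.png')
c=[int(q) for q in proj(s,[x,y,.07])]; print(c)
u0=min(max(c[0]-70,0),372);v0=min(max(c[1]-70,0),244)
cv2.imwrite('pics/sw1c.png',cv2.resize(s['frame'][v0:v0+140,u0:u0+140,::-1],(420,420),interpolation=cv2.INTER_CUBIC))
E
```

```text
clk 7.3 F [-0.6 -0.7  1.3] T [ 0.01 -0.02  0.08] open 0.0879 tcp [ 0.6562 -0.2736  0.2292]
clk 8.5 F [ 0.5 -1.2 -0.5] T [-0.23  0.01  0.04] open 0.0118 tcp [ 0.6559 -0.2737  0.228 ]
clk 9.0 F [ 1.4 -1.5 -0.5] T [-0.33  0.06 -0.05] open 0.0121 tcp [ 0.6559 -0.2737  0.228 ] [-180.     0.   140.2]
clk 9.5 F [-0.6 -1.6 -1. ] T [-0.48 -0.01 -0.02] open 0.0122 tcp [ 0.656  -0.2736  0.228 ] [-180.     0.   115.2]
clk 10.0 F [-1.2 -0.5  0.4] T [-0.1   0.19  0.49] open 0.0134 tcp [ 0.656  -0.2733  0.228 ] [-180.    -0.    90.3]
clk 10.2 F [-2.   0.5 -0.4] T [-0.04  0.32  0.65] open 0.0147 tcp [ 0.656  -0.2733  0.2281] [-180.    -0.    86.3]
clk 12.2 F [-0.1  0.6  0.1] T [-0.03  0.1   0.02] open 0.0879 tcp [ 0.6559 -0.2734  0.3188]
[280, 284]
```

View pics/sw1c.png

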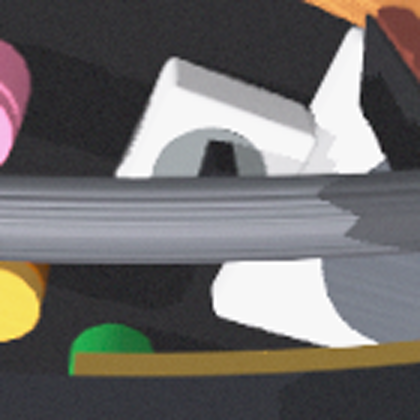

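The crop shows the switch bar (about (215,160) in the crop) turned away from the plate, and the torque rose sharply at the stop, so the warmer is off. Next come close looks at the key and lock.

```bash
python3 - <<'E'
from h import *
import pickle
S={}
def go(n,x,y,z,yaw):
    try: camabove(x,y,z,yaw)
    except r.IKError as e: print(n,'IK',e); return
    r.wait(.4); S[n]=snap('wrist')
go('lockB',.677,.0556,.372,-4)
go('lockA',.677,.0556,.372,176)
go('key',.428,.296,.307,158); print(f())
pickle.dump(S,open('w2.pkl','wb'))
t=[]
for n,X in(('key',[.428,.296,.077]),('lockA',[.677,.0556,.132]),('lockB',[.677,.0556,.132])):
    if n not in S: continue
    s=S[n]; c=[int(q) for q in proj(s,X)]; print(n,c)
    m=(cv2.cvtColor(s['frame'],cv2.COLOR_RGB2HSV))
    mask=cv2.inRange(m,(0,170,80),(8,255,255)) if n=='key' else cv2.inRange(m,(18,120,120),(35,255,255))
    w=np.zeros_like(mask); w[max(c[1]-60,0):c[1]+60,c[0]-60:c[0]+60]=255; mask&=w
    cn=cv2.findContours(mask,cv2.RETR_EXTERNAL,cv2.CHAIN_APPROX_NONE)[0]; q=max(cn,key=cv2.contourArea)
    W=np.array([onz(s,*p,X[2])[:2] for p in q[:,0]],np.float32)
    print(n,'world rect',cv2.minAreaRect(W*1000))
    t.append(cv2.resize(s['frame'][max(c[1]-65,0):max(c[1]-65,0)+130,c[0]-65:c[0]+65,::-1],(390,390),interpolation=cv2.INTER_CUBIC))
cv2.imwrite('pics/close.png',np.hstack(t)[:, :800] if len(t)<3 else cv2.resize(np.hstack(t),(798,266)))
E
```

```text
clk 20.5 F [ 0.7  0.1 -0.3] T [ 0.04  0.   -0.01] open 0.0878 tcp [0.4931 0.2696 0.3279]
key [256, 113]
key world rect ((427.7876892089844, 292.095703125), (12.120147705078125, 31.23538589477539), 64.79654693603516)
lockA [256, 113]
lockA world rect ((676.7229614257812, 55.00370788574219), (27.22890281677246, 26.71877670288086), 85.73454284667969)
lockB [257, 113]
lockB world rect ((676.708251953125, 55.17487716674805), (27.292247772216797, 26.75445556640625), 86.03903198242188)
```

View pics/close.png

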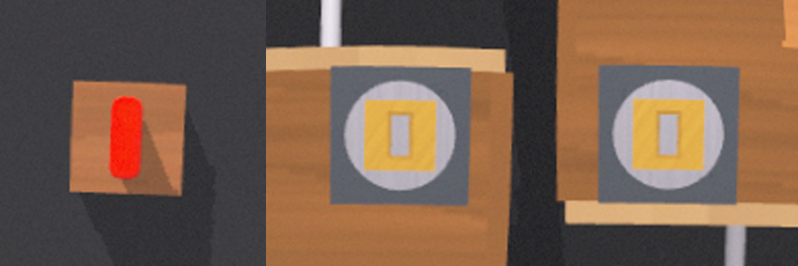

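Left panel: red head centred on the wood stand. Middle and right panels: the same plug and slot from two opposite views, agreeing to 0.2 mm. The sizes match (12.1 x 31.2 mm, 27 mm square). I take the key next.

```bash
python3 - <<'E'
from h import *
x,y=.4278,.2921
reach(x,y,.32,154.8); r.servo_line([x,y,.225],speed=.12); r.wait(.2); print(f())
r.grab(30); r.wait(.2); print(f())
r.servo_line([x,y,.34],speed=.12); print(f())
reach(.6767,.0551,.35,175.9); r.wait(.3); print(f())
s=snap('wrist','inhand.png'); cv2.imwrite('pics/inhand_c.png',cv2.resize(s['frame'][200:384,100:420,::-1],(800,460),interpolation=cv2.INTER_CUBIC))
s=snap('side','side1.png');u,v=[int(q) for q in proj(s,[.677,.055,.16])]
cv2.imwrite('pics/side1c.png',cv2.resize(s['frame'][v-50:v+50,u-60:u+60,::-1],(600,500),interpolation=cv2.INTER_CUBIC))
E
```

```text
clk 22.0 F [0.  0.9 0.5] T [-0.04  0.01 -0.02] open 0.0881 tcp [0.428  0.2923 0.226 ]
clk 23.4 F [ 0.1 -0.3  0.3] T [-0.04  0.04 -0.02] open 0.0120 tcp [0.4278 0.2921 0.225 ]
clk 24.5 F [-0.   0.5 -0.8] T [ 0.03 -0.03  0.06] open 0.0118 tcp [0.4277 0.292  0.3389]
clk 26.1 F [-0.2  0.6 -0.1] T [ 0.04  0.   -0.08] open 0.0120 tcp [0.6764 0.056  0.3504]
```

View pics/side1c.png

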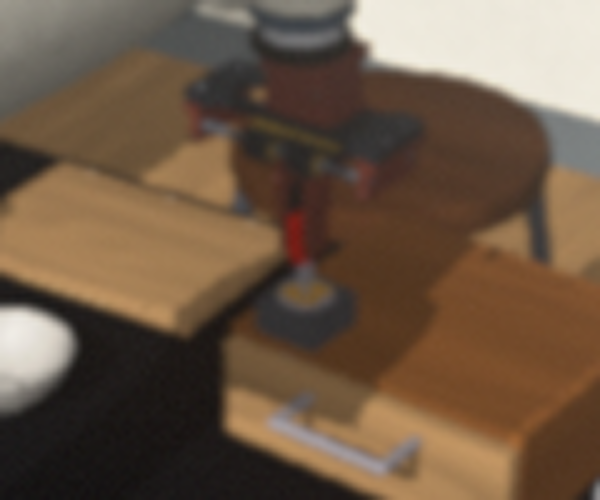

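The key hangs upright in the gripper at (297,235), just above the plug at (305,292). I lower it while watching the force.

```bash
python3 - <<'E'
from h import *
x,y=.6767,.0551
r.wait(.5)
for z in(.345,.341,.336,.331,.327,.3235,.322):
    r.servo_line([x,y,z],speed=.03); r.wait(.1); F=r.sense()['contact_force']; print(z,f())
    if F[2]>10: print('stop'); break
E
```

```text
0.345 clk 27.1 F [-1.2 -0.3 -0.7] T [ 0.01 -0.    0.01] open 0.0119 tcp [0.6767 0.0551 0.3449]
0.341 clk 27.5 F [-0.1 -0.5 -0.8] T [ 0.03 -0.03  0.03] open 0.0119 tcp [0.6767 0.0551 0.341 ]
0.336 clk 27.9 F [-0.3 -0.9  0. ] T [-0.02 -0.01  0.01] open 0.0118 tcp [0.6767 0.0551 0.3359]
0.331 clk 28.3 F [-0.9  0.2 -0.8] T [ 0.07 -0.   -0.02] open 0.0116 tcp [0.6767 0.0551 0.3309]
0.327 clk 28.7 F [-0.2  0.3 -0.2] T [ 0.06  0.02 -0.02] open 0.0117 tcp [0.6767 0.0551 0.3269]
0.3235 clk 29.1 F [-1.  -0.8 -1. ] T [ 0.06 -0.06 -0.  ] open 0.0117 tcp [0.6767 0.0551 0.3234]
0.322 clk 29.4 F [0.1 0.6 0.3] T [-0.02  0.07  0.01] open 0.0117 tcp [0.6767 0.0551 0.322 ]
```

```bash
python3 - <<'E'
from h import *
x,y=.6767,.0551
for z in(.3212,.3204,.3196):
    r.servo_line([x,y,z],speed=.03); r.wait(.15); print(f())
    if r.sense()['contact_force'][2]>4: break
z=r.sense()['tcp_pos'][2]
for a in(150,125,105,97,92):
    reach(x,y,z,a); r.wait(.1); print(a,f())
    if abs(r.sense()['torque'][2])>1: break
E
```

```text
clk 29.8 F [-2.7 -0.4  5.5] T [-0.01  0.37  0.04] open 0.0119 tcp [0.6766 0.0551 0.322 ]
150 clk 30.4 F [ 0.7 -0.3  2.7] T [-0.19 -0.12  0.02] open 0.0117 tcp [0.6768 0.055  0.322 ]
125 clk 31.0 F [ 1.8 -0.5  3. ] T [-0.21 -0.33 -0.01] open 0.0114 tcp [0.6768 0.0551 0.322 ]
105 clk 31.6 F [ 2.2 -0.5  2.2] T [-0.11 -0.48  0.03] open 0.0122 tcp [0.6768 0.0552 0.322 ]
97 clk 31.9 F [ 2.9 -0.4  1.5] T [-0.12 -0.67 -0.01] open 0.0124 tcp [0.6768 0.0552 0.322 ]
92 clk 32.3 F [ 4.9 -0.4  1.5] T [-0.09 -0.85  0.07] open 0.0119 tcp [0.6768 0.0551 0.322 ]
```

```bash
python3 - <<'E'
from h import *
x,y=.6767,.0551;z=.322
for a in(89,86,83):
    reach(x,y,z,a); r.wait(.15); print(a,f())
    if abs(r.sense()['torque'][2])>.25: break
r.let_go(); r.servo_line([x,y,.42],speed=.15)
camabove(.6767,.0551,.40,176); r.wait(.3); print(f())
s=snap('wrist','turned.png'); c=[int(q) for q in proj(s,[.677,.055,.15])]
cv2.imwrite('pics/turned_c.png',cv2.resize(s['frame'][c[1]-60:c[1]+60,c[0]-60:c[0]+60,::-1],(480,480),interpolation=cv2.INTER_CUBIC))
h=cv2.cvtColor(s['frame'],cv2.COLOR_RGB2HSV); m=cv2.inRange(h,(0,170,80),(8,255,255))
w=np.zeros_like(m); w[c[1]-50:c[1]+50,c[0]-50:c[0]+50]=255
q=max(cv2.findContours(m&w,cv2.RETR_EXTERNAL,cv2.CHAIN_APPROX_NONE)[0],key=cv2.contourArea)
print(cv2.minAreaRect(np.array([onz(s,*p,.174)[:2] for p in q[:,0]],np.float32)*1000))
E
```

```text
89 clk 32.7 F [5.2 0.1 1. ] T [-0.18 -0.91  0.13] open 0.0120 tcp [0.6769 0.0551 0.322 ]
86 clk 33.1 F [ 4.9 -0.8  2.1] T [-0.19 -1.    0.38] open 0.0117 tcp [0.6769 0.055  0.322 ]
clk 36.8 F [0.2 0.1 0.6] T [ 0.04 -0.01  0.03] open 0.0877 tcp [0.7464 0.0502 0.4212]
((676.7869262695312, 55.18490219116211), (11.081029891967773, 30.2248592376709), 2.4325413703918457)
```

View pics/turned_c.png

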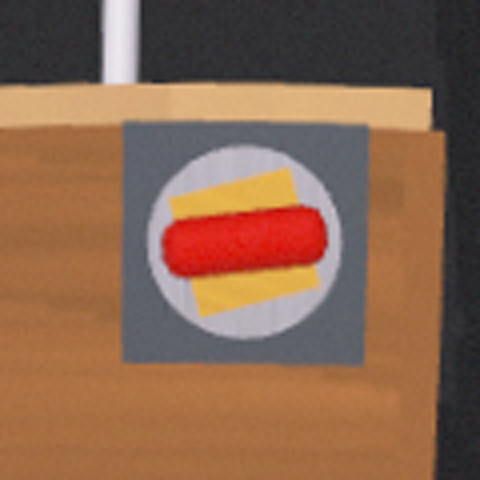

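The head lies square across the slot direction at 92.4°, upright and centred over the plug, and the plug is turned about 74°. Next I open the drawer by hooking the bar.

```bash
cat >> h.py <<'E'
UY=-4.1; UX=np.array([np.cos(np.radians(UY)),np.sin(np.radians(UY))]); UV=np.array([-UX[1],UX[0]])
UO=np.array([.6407,-.0276])
HB=np.array([.585,-.024])
E
python3 - <<'E'
from h import *
p=HB-.027*UX-.015*UV
reach(*p,.34,85.9); r.servo_line([*p,.233],speed=.15); print(f())
for d in(.03,.09,.13,.150,.156):
    q=p-d*UX; r.servo_line([*q,.233],speed=.08); r.wait(.1); print(d,f())
    if abs(r.sense()['contact_force'][0])>15: break
q=r.sense()['tcp_pos'][:2]+.006*UX
r.servo_line([*q,.233]); r.servo_line([*q,.36])
reach(*(q-.0*UX),.42,85.9); r.wait(.2); print(f())
s=snap('top','top2.png'); cv2.imwrite('pics/top2c.png',cv2.resize(s['frame'][60:280,80:430,::-1],(800,503),interpolation=cv2.INTER_CUBIC))
E
```

```text
clk 39.0 F [-0.5 -0.2 -0.3] T [-0.02  0.07 -0.01] open 0.0880 tcp [ 0.5574 -0.037   0.2341]
0.03 clk 39.6 F [-1.   0.3 -1.4] T [-0.04  0.09  0.01] open 0.0881 tcp [ 0.5273 -0.0349  0.2332]
0.09 clk 40.6 F [ 0.1 -0.4  0.2] T [-0.04  0.06 -0.01] open 0.0878 tcp [ 0.4674 -0.0307  0.2329]
0.13 clk 41.4 F [ 0.4  0.3 -0.3] T [-0.05  0.    0.05] open 0.0877 tcp [ 0.4275 -0.0278  0.233 ]
0.15 clk 41.9 F [-0.5  0.4  0.5] T [-0.08  0.09  0.02] open 0.0881 tcp [ 0.4076 -0.0264  0.233 ]
0.156 clk 42.2 F [-0.9  0.2  0.4] T [-0.06  0.04 -0.03] open 0.0878 tcp [ 0.4015 -0.0259  0.2329]
clk 44.0 F [-0.4 -0.4  1.2] T [-0.1   0.05 -0.04] open 0.0877 tcp [ 0.4075 -0.0263  0.4181]
```

View pics/top2c.png

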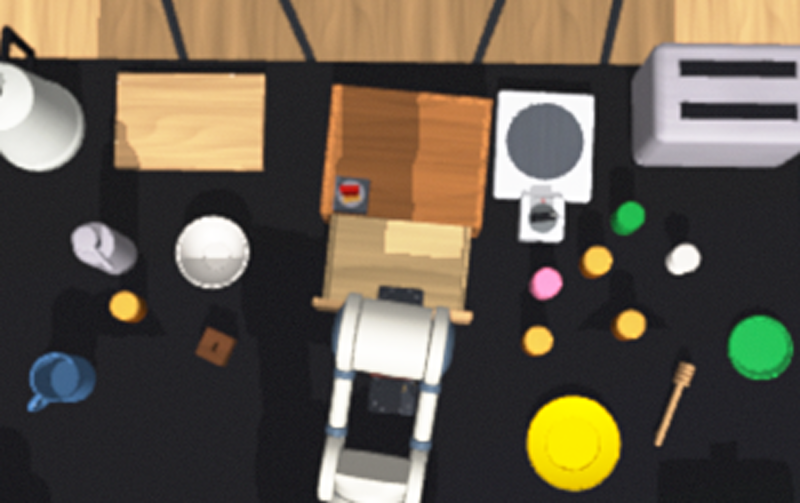

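The drawer is open about 0.143 m, with its front at row 310 in the crop, and the key is still in the lock at (350,190). The jars look unmoved at (126,306), (596,261), (537,341) and (630,324). I fetch the jars next, re-measuring each just before its pick.

```bash
cat >> h.py <<'E'
FO=UO-.068*UX
def findjar(x,y,yaw):
    for k in range(2):
        camabove(x,y,.31,yaw); r.wait(.3); s=snap('wrist','jar_%d.png'%int(r.sense()['clock']*10))
        m=cv2.inRange(cv2.cvtColor(s['frame'],cv2.COLOR_RGB2HSV),(14,110,90),(26,255,255))
        best=None
        for q in cv2.findContours(m,cv2.RETR_EXTERNAL,cv2.CHAIN_APPROX_NONE)[0]:
            if cv2.contourArea(q)<800 or q[:,0,1].max()>215: continue
            W=np.array([onz(s,*p,.06)[:2] for p in q[:,0]],np.float32)*1000
            c,sz,_=cv2.minAreaRect(W); d=np.hypot(c[0]-1000*x,c[1]-1000*y)
            print('  cand',np.round(c,1),np.round(sz,1))
            if 40<min(sz) and max(sz)<60 and (best is None or d<best[0]): best=(d,c)
        if best is None: return None
        nx,ny=best[1][0]/1000,best[1][1]/1000
        if best[0]<12: return nx,ny
        x,y=nx,ny
    return x,y
def fetch(x,y,yaw,fx,fy):
    j=findjar(x,y,yaw); print('jar',j)
    if j is None: return False
    reach(*j,.30,yaw); r.servo_line([*j,.213],speed=.15); r.grab(20); print(f())
    if not .044<r.sense()['opening']<.053: print('bad grip'); return False
    r.servo_line([*j,.40],speed=.2)
    p=FO+fx*UX+fy*UV
    reach(*p,.40,175.9); r.servo_line([*p,.25],speed=.2)
    z=.232
    while z>.2275:
        r.servo_line([*p,z],speed=.04); Fz=r.sense()['contact_force'][2]
        if Fz>3: break
        z-=.0015
    print('down',z,f()); r.let_go(); r.servo_line([*p,.40],speed=.2); print(f()); return True
E
python3 - <<'E'
from h import *
fetch(.5813,-.3624,165,.022,-.046)
reach(*(FO-.05*UX-.15*UV),.45,90); r.wait(.2)
s=snap('wrist','d1.png'); cv2.imwrite('pics/d1b.png',s['frame'][:,:,::-1])
E
```

```text
cand [ 581.  -366.5] [45.3 45.2]
  cand [ 476.8 -421.8] [50.5 43.4]
jar (0.5809534912109375, -0.3664774169921875)
clk 47.9 F [0.1 0.4 1.2] T [0.01 0.03 0.02] open 0.0474 tcp [ 0.5809 -0.3665  0.2131]
down 0.2275 clk 52.1 F [ 0.4  0.3 -2. ] T [-0.03 -0.08  0.02] open 0.0474 tcp [ 0.5915 -0.0702  0.2289]
clk 53.9 F [-0.3  0.8 -0.2] T [-0.   -0.01  0.01] open 0.0878 tcp [ 0.5915 -0.0702  0.3983]
```

View pics/d1b.png

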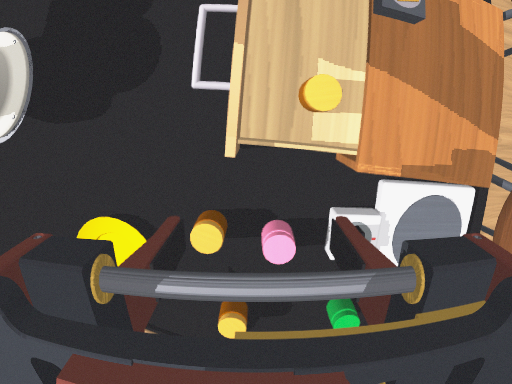

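The jar stands upright in the drawer at (320,93), near the rear right. I fetch the rest.

```bash
sed -i 's/while z>.2275/while z>.2262/' h.py; python3 - <<'E'
from h import *
ok=fetch(.444,-.2645,135,-.042,-.046) and fetch(.4755,-.4215,135,-.042,.046) and fetch(.4507,.4393,180,.022,.046)
print(ok)
if ok:
    p=FO-.01*UX; camabove(*p,.42,90-4.1); r.wait(.3); s=snap('wrist','d2.png'); print(f())
E
```

```text
cand [ 441.8 -264. ] [45.2 44.8]
  cand [584.  -77.4] [92.6 48.8]
  cand [ 269.3 -321.2] [87.6 79.4]
jar (0.44180426025390623, -0.2639589233398438)
clk 58.5 F [ 0.2 -0.4  0.7] T [0.04 0.02 0.03] open 0.0479 tcp [ 0.4418 -0.264   0.2131]
down 0.226 clk 62.7 F [ 0.6 -0.4 -1.4] T [ 0.04  0.01 -0.  ] open 0.0478 tcp [ 0.5276 -0.0656  0.2273]
clk 64.5 F [ 0.2  0.4 -0.3] T [0.03 0.08 0.04] open 0.0877 tcp [ 0.5277 -0.0656  0.3985]
  cand [ 471.5 -423. ] [46. 44.]
jar (0.4715209655761719, -0.42303314208984377)
clk 68.2 F [-1.2 -0.1  0.4] T [0.03 0.09 0.03] open 0.0476 tcp [ 0.4715 -0.423   0.2131]
down 0.226 clk 73.2 F [-0.5 -0.1 -2.4] T [ 0.03  0.02 -0.  ] open 0.0476 tcp [0.5342 0.0261 0.2273]
clk 75.0 F [-0.2  0.3 -0.2] T [ 0.03  0.   -0.  ] open 0.0880 tcp [0.5343 0.0261 0.3985]
  cand [492.2 442.7] [45.5 49.4]
jar None
False
```

```bash
ls -t pics | head -2; python3 - <<'E'
from h import *
r.wait(.3); s=snap('wrist','d3.png'); print(f()); t=snap('top','t3.png')
cv2.imwrite('pics/d3c.png',cv2.resize(np.hstack([s['frame'],t['frame']])[:,:,::-1],(800,300)))
E
```

```text
jar_774.png
jar_768.png
clk 77.9 F [-0.3 -1.   0.1] T [ 0.01 -0.05 -0.02] open 0.0883 tcp [0.5621 0.4428 0.331 ]
```

View pics/d3c.png

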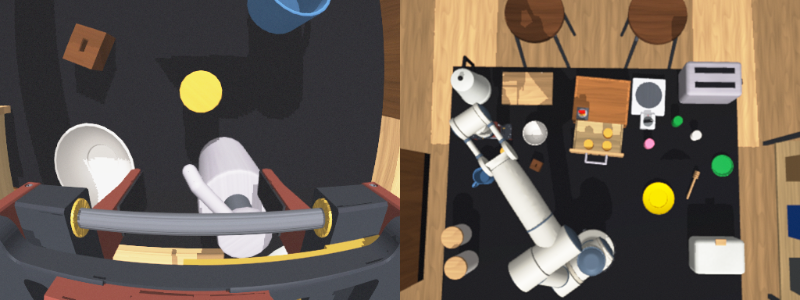

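The jar was knocked aside and is now at about (0.492,0.443), seen at (200,91) in the left half. The dispenser is close beside the gripper. I raise the arm straight up and localise the nozzle.

```bash
sed -i 's/(14,110,90),(26,255,255)/(14,90,90),(33,255,255)/' h.py; python3 - <<'E'
from h import *
s=snap('wrist')
k=1.28
for n,u,v,z in(('tip',186,168,.172),('tip2',200,208,.172),('top',240,203,.18),('shoulderL',200,165,.14),('shoulderR',258,165,.14),('baseTop',228,136,.14),('baseR',260,165,.14)): print(n,onz(s,u*k,v*k,z).round(3))
p=r.sense()['tcp_pos']; r.servo_line([p[0],p[1],.44],speed=.15); print(f())
j=None
camabove(.492,.443,.36,0); r.wait(.3); s=snap('wrist','jd.png'); print(f())
cv2.imwrite('pics/jdb.png',s['frame'][:300,:,::-1])
m=cv2.inRange(cv2.cvtColor(s['frame'],cv2.COLOR_RGB2HSV),(14,90,90),(33,255,255))
for q in cv2.findContours(m,cv2.RETR_EXTERNAL,cv2.CHAIN_APPROX_NONE)[0]:
    if cv2.contourArea(q)>500: print(cv2.minAreaRect(np.array([onz(s,*p,.06)[:2] for p in q[:,0]],np.float32)*1000))
E
```

```text
tip [0.541 0.434 0.172]
tip2 [0.57  0.442 0.172]
top [0.562 0.468 0.18 ]
shoulderL [0.55  0.442 0.14 ]
shoulderR [0.55  0.488 0.14 ]
baseTop [0.527 0.463 0.14 ]
baseR [0.55 0.49 0.14]
clk 78.8 F [-1.   0.6 -0.3] T [ 0.02 -0.03 -0.02] open 0.0880 tcp [0.5623 0.4428 0.4388]
clk 81.9 F [-0.1  0.3 -0.1] T [-0.    0.09  0.08] open 0.0879 tcp [0.422 0.443 0.381]
((220.43511962890625, 275.021728515625), (23.53119659423828, 398.19476318359375), 0.08014637976884842)
((292.0462951660156, 239.5921630859375), (84.63716125488281, 34.74239730834961), 16.583934783935547)
((292.2951965332031, 647.04150390625), (35.7574462890625, 84.87004089355469), 75.1278305053711)
((494.56134033203125, 442.94854736328125), (46.48149871826172, 45.695404052734375), 26.58737564086914)
((570.1002807617188, 134.1848907470703), (64.96002197265625, 158.70684814453125), 88.37340545654297)
((525.79345703125, 747.64892578125), (110.98439025878906, 305.4423828125), 85.63288116455078)
```

View pics/jdb.png

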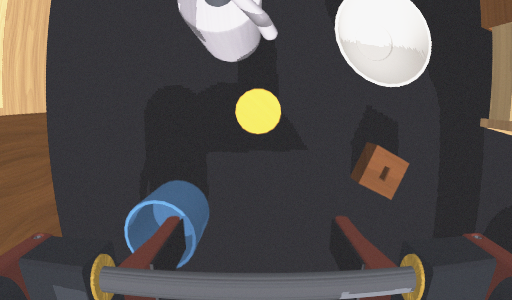

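```bash
python3 - <<'E'
from h import *
s=snap('wrist')
o1,d1=ray(s,272,37)
Rz=np.diag([-1,-1,1.]); a={**s,'R':s['R']@Rz}; a['t']=-a['R']@np.array([.4920,.4428,.310])
o2,d2=ray(a,186*1.28,168*1.28); d1/=np.linalg.norm(d1); d2/=np.linalg.norm(d2)
q=np.linalg.lstsq(np.c_[d1,-d2],o2-o1,rcond=None)[0]; print('tip',(o1+d1*q[0]).round(3),(o2+d2*q[1]).round(3))
print('base edge',onz(s,232,61,0).round(3),onz(a,222*1.28,136*1.28,0).round(3))
print('mug',onz(s,160,228,.09).round(3), 'edge top',onz(s,197,228,.09).round(3))
E
```

```text
tip [0.543 0.434 0.165] [0.543 0.433 0.165]
base edge [0.557 0.473 0.   ] [0.555 0.472 0.   ]
mug [0.381 0.542 0.09 ] edge top [0.382 0.503 0.09 ]
```

```bash
python3 - <<'E'
from h import *
x,y=.4895,.443
reach(.44,y,.42,180); reach(x,y,.40,180); r.servo_line([x,y,.213],speed=.12); print(f())
r.grab(20); print(f()); assert .044<r.sense()['opening']<.053
r.servo_line([x,y,.40],speed=.15); print(f())
p=FO+.022*UX+.046*UV-.004*UX   # jar sits ~4 mm to tool -x => unit +x
reach(*p,.40,175.9); r.servo_line([*p,.25],speed=.15)
z=.232
while z>.2262:
    r.servo_line([*p,z],speed=.04)
    if r.sense()['contact_force'][2]>3: break
    z-=.0015
print('down',z,f()); r.let_go(); r.servo_line([*p,.40],speed=.2)
q=FO-.03*UX; camabove(*q,.42,175.9); r.wait(.3); s=snap('wrist','d2.png'); print(f())
h=cv2.cvtColor(s['frame'],cv2.COLOR_RGB2HSV)
t=snap('top')
cv2.imwrite('pics/d2c.png',np.hstack([s['frame'][:240,130:,::-1],cv2.resize(t['frame'][90:240,100:360,::-1],(416,240))]))
E
```

```text
clk 86.7 F [-1.1 -0.2  0.2] T [ 0.02  0.02 -0.02] open 0.0880 tcp [0.4897 0.4432 0.2141]
clk 87.4 F [0.3 0.6 0. ] T [-0.06 -0.02 -0.02] open 0.0475 tcp [0.4895 0.4429 0.213 ]
clk 88.8 F [-0.2  0.5 -1.1] T [ 0.05  0.01 -0.01] open 0.0477 tcp [0.4895 0.443  0.3985]
down 0.226 clk 92.9 F [-0.1 -0.4 -2. ] T [ 0.03  0.04 -0.  ] open 0.0477 tcp [0.5941 0.0219 0.2273]
clk 95.4 F [-0.3  0.3  0.5] T [ 0.01 -0.04 -0.03] open 0.0879 tcp [ 0.6127 -0.0249  0.4402]
```

View pics/d2c.png

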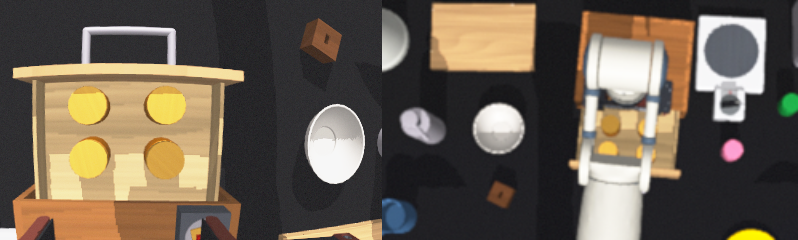

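All four caps are in the drawer, in a clean 2x2 (wrist crop (89,106), (166,105), (88,158), (164,158)), and the bowl and dispenser are untouched. I push the drawer shut.

```bash
python3 - <<'E'
from h import *
p=HB-.170*UX-.015*UV
reach(*p,.36,85.9); r.wait(.2); r.servo_line([*p,.233],speed=.12); print(f())
for d in(.08,.14,.150,.155,.158,.160,.162,.164,.166):
    q=p+d*UX; r.servo_line([*q,.233],speed=.06); r.wait(.15); print(d,f())
    if r.sense()['contact_force'][0]<-9: break
q=r.sense()['tcp_pos'][:2]-.008*UX
r.servo_line([*q,.233]); r.servo_line([*q,.38],speed=.2)
camabove(.6767,.0551,.40,176); r.wait(.3); print(f())
s=snap('wrist','shut.png')
h=cv2.cvtColor(s['frame'],cv2.COLOR_RGB2HSV); m=cv2.inRange(h,(0,170,80),(8,255,255))
q=max(cv2.findContours(m[:220],cv2.RETR_EXTERNAL,cv2.CHAIN_APPROX_NONE)[0],key=cv2.contourArea)
print('key',cv2.minAreaRect(np.array([onz(s,*p,.174)[:2] for p in q[:,0]],np.float32)*1000))
cv2.imwrite('pics/shutc.png',s['frame'][:240,100:,::-1])
E
```

```text
clk 98.2 F [ 0.9  0.4 -0. ] T [-0.04  0.01  0.02] open 0.0877 tcp [ 0.4146 -0.0269  0.2339]
0.08 clk 99.9 F [ 0.1  0.5 -0.4] T [-0.08  0.06 -0.01] open 0.0875 tcp [ 0.4941 -0.0324  0.2331]
0.14 clk 101.2 F [-1.   0.  -0.3] T [-0.07  0.05  0.  ] open 0.0878 tcp [ 0.5539 -0.0367  0.2331]
0.15 clk 101.6 F [-0.1 -0.5 -1. ] T [-0.05  0.1  -0.01] open 0.0879 tcp [ 0.5639 -0.0375  0.2329]
0.155 clk 102.0 F [-0.8  1.9  0.5] T [-0.04  0.08 -0.05] open 0.0881 tcp [ 0.569  -0.0379  0.233 ]
0.158 clk 102.4 F [-0.2 -0.2  0.6] T [-0.05  0.05  0.03] open 0.0877 tcp [ 0.572  -0.0381  0.233 ]
0.16 clk 102.8 F [-8.2  0.9  4.4] T [ 0.02  1.14 -0.08] open 0.0877 tcp [ 0.5731 -0.0382  0.2331]
0.162 clk 103.2 F [-17.9   1.3  10.3] T [ 0.07  2.34 -0.08] open 0.0878 tcp [ 0.5739 -0.0382  0.2333]
clk 105.9 F [0.6 0.8 0. ] T [ 0.03 -0.04 -0.01] open 0.0877 tcp [0.7462 0.0499 0.4215]
key ((676.807373046875, 55.156227111816406), (11.106754302978516, 30.40151596069336), 1.9464514255523682)
```

View pics/shutc.png

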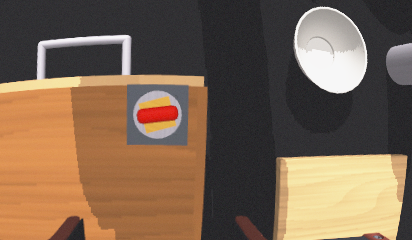

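The drawer front is flush, the key is unchanged at (158,114), and the push met a firm stop. I lock it and draw the key.

```bash
python3 - <<'E'
from h import *
x,y,z=.6767,.0551,.3225
reach(x,y,.40,92); r.servo_line([x,y,z],speed=.1); r.grab(30); r.wait(.1); print(f())
for a in(120,150,170,178,182,186,189):
    reach(x,y,z,a); r.wait(.12); print(a,f())
    if a>175 and abs(r.sense()['torque'][2])>.25: break
r.wait(.3); reach(x,y,z,176); r.wait(.2); print(f())
s=snap('wrist')
r.servo_line([x,y,.36],speed=.05); print(f()); r.servo_line([x,y,.40]); r.wait(.1); print(f())
E
```

```text
clk 109.5 F [ 2.7  0.2 -0.6] T [-0.06 -0.33  0.04] open 0.0116 tcp [0.6768 0.0551 0.3225]
120 clk 110.2 F [ 1.7  1.9 -0.1] T [ 0.26 -0.18 -0.03] open 0.0119 tcp [0.6767 0.0553 0.3225]
150 clk 110.8 F [ 0.2  0.6 -0.2] T [ 0.11  0.07 -0.02] open 0.0117 tcp [0.6766 0.0551 0.3225]
170 clk 111.4 F [-0.9 -1.3  0.4] T [-0.13  0.14 -0.06] open 0.0116 tcp [0.6767 0.0549 0.3225]
178 clk 111.8 F [-0.2 -1.   0.4] T [-0.24  0.28 -0.06] open 0.0120 tcp [0.6767 0.0549 0.3225]
182 clk 112.1 F [ 0.3 -2.   0.4] T [-0.46  0.22 -0.03] open 0.0120 tcp [0.6767 0.0549 0.3225]
186 clk 112.5 F [-1.2 -4.   0.2] T [-0.73  0.19 -0.08] open 0.0117 tcp [0.6767 0.0549 0.3225]
189 clk 112.8 F [-0.2 -4.8 -0.7] T [-0.96  0.11 -0.29] open 0.0122 tcp [0.6767 0.0549 0.3225]
clk 113.7 F [-0.2 -1.1  0.3] T [-0.21  0.18 -0.02] open 0.0118 tcp [0.6767 0.0555 0.3225]
clk 114.6 F [ 0.4  0.4 -0.1] T [ 0.01  0.02 -0.  ] open 0.0115 tcp [0.6767 0.0551 0.3595]
clk 115.2 F [-0.6 -0.4 -1.1] T [ 0.07  0.04 -0.02] open 0.0118 tcp [0.6768 0.0551 0.3983]
```

```bash
python3 - <<'E'
from h import *
bx,by=.592,.296
reach(.62,.16,.42,150)   # step aside, see the lock
camabove(.70,.09,.40,176); r.wait(.3); s=snap('wrist'); c=[int(q) for q in proj(s,[.6767,.0551,.132])]; print(c)
a=s['frame'][max(c[1]-60,0):,max(c[0]-60,0):][:120,:120,::-1]
h=cv2.cvtColor(s['frame'],cv2.COLOR_RGB2HSV); m=cv2.inRange(h,(18,120,120),(35,255,255)); w=np.zeros_like(m); w[max(c[1]-30,0):c[1]+30,c[0]-30:c[0]+30]=255
q=max(cv2.findContours(m&w,cv2.RETR_EXTERNAL,cv2.CHAIN_APPROX_NONE)[0],key=cv2.contourArea)
print('plug',cv2.minAreaRect(np.array([onz(s,*p,.132)[:2] for p in q[:,0]],np.float32)*1000))
camabove(bx,by,.36,135); r.wait(.3); s=snap('wrist'); print(f())
m=cv2.inRange(cv2.cvtColor(s['frame'],cv2.COLOR_RGB2HSV),(0,0,110),(180,45,255)); c=[int(q) for q in proj(s,[bx,by,.045])]
n,l,st,ce=cv2.connectedComponentsWithStats(m); i=l[c[1],c[0]]
q=max(cv2.findContours((l==i).astype(np.uint8),cv2.RETR_EXTERNAL,cv2.CHAIN_APPROX_NONE)[0],key=cv2.contourArea)
print('bowl',cv2.minEnclosingCircle(np.array([onz(s,*p,.045)[:2] for p in q[:,0]],np.float32)*1000))
b=s['frame'][max(c[1]-100,0):,max(c[0]-100,0):][:200,:200,::-1]
cv2.imwrite('pics/lk.png',np.hstack([cv2.resize(a,(400,400)),cv2.resize(b,(400,400))]))
E
```

```text
[215, 92]
plug ((677.0421142578125, 55.30601501464844), (27.348419189453125, 26.733802795410156), 84.15167236328125)
clk 118.1 F [-0.2 -0.5 -2. ] T [-0.04 -0.01  0.06] open 0.0117 tcp [0.642  0.2458 0.3809]
bowl ((590.3070068359375, 298.307373046875), 61.805397033691406)
```

View pics/lk.png

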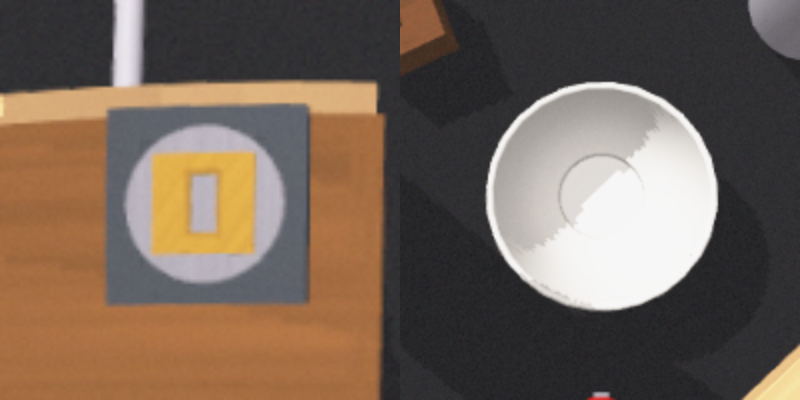

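The plug is back at about 0.03 rad and the slot is empty. The bowl is centred at (590.3,298.3) with radius 61.8 mm, and it matches its given size. I lay the key in it.

```bash
python3 - <<'E'
from h import *
x,y=.5903,.2983
reach(x,y,.34,135); r.servo_line([x,y,.245],speed=.12)
z=.242
while z>.222:
    r.servo_line([x,y,z],speed=.03)
    if r.sense()['contact_force'][2]>2.5: break
    z-=.002
print(z,f())
r.let_go(); r.wait(.3); r.servo_line([x,y,.40],speed=.12)
camabove(x,y,.38,135); r.wait(.5); print(f())
s=snap('wrist','end_w.png'); c=[int(q) for q in proj(s,[x,y,.03])]
h=cv2.cvtColor(s['frame'],cv2.COLOR_RGB2HSV); m=cv2.inRange(h,(0,170,80),(8,255,255)); M=cv2.moments(m[:215],True); print('red',M['m00'],onz(s,M['m10']/M['m00'],M['m01']/M['m00'],.04).round(3))
b=s['frame'][max(c[1]-100,0):,max(c[0]-100,0):][:200,:200,::-1]
reach(.40,.25,.45,120); t=snap('top','end_t.png')
cv2.imwrite('pics/end.png',np.hstack([cv2.resize(b,(300,300)),cv2.resize(t['frame'][70:280,80:430,::-1],(500,300))]))
E
```

```text
0.22199999999999998 clk 122.0 F [-0.   0.6 -0.5] T [ 0.02 -0.02 -0.01] open 0.0117 tcp [0.5903 0.2983 0.2238]
clk 126.0 F [-0.4 -0.2  0.4] T [ 0.04 -0.01  0.  ] open 0.0878 tcp [0.6395 0.2492 0.4012]
red 284.0 [0.59  0.298 0.04 ]
```

```bash
python3 - <<'E'
from h import *
def red(s,v=400):
    m=cv2.inRange(cv2.cvtColor(s['frame'],cv2.COLOR_RGB2HSV),(0,170,60),(8,255,255)); c=[int(q) for q in proj(s,[.59,.298,.04])]
    w=np.zeros_like(m); k=60 if s['name']=='wrist' else 25; w[max(c[1]-k,0):c[1]+k,max(c[0]-k,0):c[0]+k]=255; m&=w
    ys,xs=np.nonzero(m); return m,len(ys),(xs.mean().round(1),xs.min(),xs.max(),ys.mean().round(1),ys.min(),ys.max())
s=cv2.imread('pics/end_w.png')[:,:,::-1]
out=[]
for n in('side','top'):
    q=snap(n); m,*a=red(q); print(n,a); out.append((q,a[1][0],a[1][3]))
    print(' expect standing bow@.06',np.round(proj(q,[.59,.298,.06]),1),'lying @.02',np.round(proj(q,[.59,.298,.02]),1))
(o1,d1),(o2,d2)=[ray(*o) for o in out]
q=np.linalg.lstsq(np.c_[d1,-d2],o2-o1,rcond=None)[0]; print((o1+d1*q[0]).round(3),(o2+d2*q[1]).round(3))
# oblique wrist view
camabove(.47,.20,.30,125); r.wait(.3); w=snap('wrist'); m,*a=red(w); print('wrist',a); 
ys,xs=np.nonzero(m); print(cv2.minAreaRect(np.c_[xs,ys].astype(np.float32)))
for z in(.042,.06,.077): print(z,np.round(proj(w,[.59,.298,z]),1))
E
```

```text
side [40, (np.float64(190.6), np.int64(188), np.int64(193), np.float64(169.5), np.int64(166), np.int64(173))]
 expect standing bow@.06 [190.8 167.5] lying @.02 [191.6 175.8]
top [24, (np.float64(171.8), np.int64(169), np.int64(174), np.float64(169.8), np.int64(167), np.int64(172))]
 expect standing bow@.06 [172.2 169.7] lying @.02 [174.2 171.2]
[0.592 0.301 0.048] [0.591 0.302 0.048]
wrist [926, (np.float64(424.5), np.int64(408), np.int64(439), np.float64(110.7), np.int64(94), np.int64(128))]
((423.5, 111.0), (34.0, 31.0), 90.0)
0.042 [418.3 110.5]
0.06 [428.  110.8]
0.077 [438.2 111.2]
```

The head sits at z ≈ 0.053, so the key is standing on its blade in the bowl and not lying. I tip it over gently with the closed fingertips, kept above the rim.

```bash
python3 - <<'E'
from h import *
C=np.array([.5915,.300]); u=np.array([.7071,.7071])
p=C+.045*u
reach(*p,.36,135); r.grab(10); r.servo_line([*p,.236],speed=.12); print(f())
q=C-.008*u; r.servo_line([*q,.236],speed=.05); print(f())
r.servo_line([*q,.36],speed=.12)
camabove(.5903,.2983,.38,135); r.wait(.5)
def red(s,k):
    m=cv2.inRange(cv2.cvtColor(s['frame'],cv2.COLOR_RGB2HSV),(0,170,60),(8,255,255)); c=[int(v) for v in proj(s,[.59,.298,.04])]
    w=np.zeros_like(m); w[max(c[1]-k,0):c[1]+k,max(c[0]-k,0):c[0]+k]=255; ys,xs=np.nonzero(m&w)
    return (xs.mean(),ys.mean()),len(xs),cv2.minAreaRect(np.c_[xs,ys].astype(np.float32))
s=snap('wrist','end2.png'); c,n,re=red(s,70); print('wrist',n,re,[onz(s,*c,z).round(3)[:2] for z in(.02,.04)])
m=cv2.inRange(cv2.cvtColor(s['frame'],cv2.COLOR_RGB2HSV),(0,0,110),(180,45,255)); l=cv2.connectedComponentsWithStats(m)[1]
b=[int(v) for v in proj(s,[.5903,.2983,.045])]
for qq in cv2.findContours(m,cv2.RETR_EXTERNAL,cv2.CHAIN_APPROX_NONE)[0]:
    if cv2.pointPolygonTest(qq,[float(v) for v in b],False)>0: print('bowl',cv2.minEnclosingCircle(np.array([onz(s,*v,.045)[:2] for v in qq[:,0]],np.float32)*1000))
o1=ray(s,*c)
reach(.45,.20,.45,120); r.wait(.5); t=snap('side'); c2,n,re=red(t,25); print('side',c2,n); o2=ray(t,*c2)
k=np.linalg.lstsq(np.c_[o1[1],-o2[1]],o2[0]-o1[0],rcond=None)[0]; print('head',(o1[0]+o1[1]*k[0]).round(3),(o2[0]+o2[1]*k[1]).round(3)); print(f())
E
```

```text
clk 131.8 F [0.2 0.  0.2] T [-0.05  0.04  0.01] open 0.0008 tcp [0.6236 0.3319 0.2374]
clk 133.0 F [ 0.9 -0.1 -0.8] T [-0.02 -0.05  0.02] open 0.0008 tcp [0.5859 0.2945 0.236 ]
wrist 799 ((239.0, 117.0), (26.0, 34.0), 90.0) [array([0.576, 0.28 ]), array([0.576, 0.281])]
bowl ((590.3953857421875, 298.2720642089844), 61.76076889038086)
side (np.float64(nan), np.float64(nan)) 0
 ** On entry to DLASCL parameter number  4 had an illegal value
 ** On entry to DLASCL parameter number  4 had an illegal value
 ** On entry to DLASCL parameter number  4 had an illegal value
 ** On entry to DLASCL parameter number  4 had an illegal value
 ** On entry to DLASCL parameter number  5 had an illegal value
 ** On entry to DLASCL parameter number  4 had an illegal value<stdin>:11: RuntimeWarning: Mean of empty slice.
  ret = ret.dtype.type(ret / rcount)
Traceback (most recent call last):
numpy.linalg.LinAlgError: SVD did not converge in Linear Least Squares
```

```bash
python3 - <<'E'
from h import *
reach(.35,0,.5,90); r.wait(.5)
a=cv2.imread('pics/top0.png'); t=snap('top','final.png'); b=t['frame'][:,:,::-1]
for n,u,v in(('dispenser',125,168),('mug',108,225),('plate',331,254),('dipper',375,236),('lid',412,212),('egg',379,173),('pink',319,184),('green',355,155),('bowl',173,170),('unitfront',256,160)):
    T=a[v-16:v+16,u-16:u+16]; W=np.ascontiguousarray(b[v-30:v+30,u-30:u+30]); m=cv2.minMaxLoc(cv2.matchTemplate(W,T,cv2.TM_CCOEFF_NORMED)); print(n,np.array(m[3])-14,round(m[1],2))
print(f()); r.hand_in()
E
```

```text
dispenser [0 0] 0.99
mug [0 0] 1.0
plate [0 0] 1.0
dipper [0 0] 1.0
lid [0 0] 1.0
egg [0 0] 1.0
pink [0 0] 1.0
green [0 0] 0.81
bowl [0 0] 0.89
unitfront [0 0] 0.98
clk 138.0 F [0.3 0.1 0.1] T [-0.05  0.1   0.01] open 0.0006 tcp [3.501e-01 1.000e-04 4.999e-01]
the job is handed in; nothing more can be done
```

I did every step of the job and handed it in at about 138 s, well under the 210 s limit. The warmer is off and the four jars are in the drawer. The drawer is shut and locked, and the key lies in the bowl.

**What the last checks showed:**
- **Switch:** it was turned until the torque rose at its stop. The check picture showed the bar turned away from the plate, though the gripper hid half of it.
- **Jars:** all four stood upright in a 2x2 when last seen, just before the drawer was pushed shut. They cannot be seen since then. One had been knocked about 4 cm towards the dispenser, so I measured it again before picking it.
- **Drawer and lock:** the drawer met a firm stop when pushed, and its front still matches the starting picture. With the key out, the plug read about 0.03 rad.
- **Key:** it first stood upright on its blade in the bowl, so I tipped it over gently with the closed fingertips. It now shows its broad face, with the head about 22 mm from the bowl's centre. The bowl did not move.
- **Other things on the counter:** the dispenser, plate, dipper, lid, mug and egg cup match their starting positions, as do both look-alikes.

**Checks that failed or were missing:**
- The side-view check of the key's head height found no red, probably because the key lies below the rim. Its height under 70 mm is therefore inferred from the wrist view.
- I had used up the 16-picture limit, so I checked the final state by numbers rather than by eye.

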